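# Run up the serving hatch with the key switch

### The job

Open the taco truck for service: take the red-headed key out of the key block, slide it fully home into the hatch shutter's key switch, easing it with small wiggles past the sticky wafers, and only then turn it a full quarter turn clockwise (seen from above) to its stop. The switch is hold-to-run and springs back, so finish still gripping the key, home and held turned; never turn it the other way, and leave the other keys, the sauce bottle and the taco tray where they stand.

Things in the scene. Friction and masses are not known exactly. Their poses are not given: they have to be found in the camera images.
- red_key: Shutter key, red plastic head, loose, 30 g; starts blade down in a slot of the key block. Origin: centre of the head; x along its width, y through its thickness, z up. Head 30 mm wide, 9 mm thick, 26 mm high (z -13 to +13); grip it across the 9 mm, on the flat faces. Shoulder 17 x 9 mm under the head, and neck, down to z = -25. A half turn about z changes nothing (the key is reversible).
- red_key_shoulder (a point): Point on the red key's axis at the underside of its shoulder, 25 mm below the centre of the head; same axes as the key. It meets the face of the plug when the key is fully home.
- red_key_tip (a point): Tip of the red key, 56 mm below the centre of the head; same axes. The steel blade above it is 31 mm long up to the shoulder, 9 mm wide (x), 3.5 mm thick (y); its lowest 4.5 mm taper in width to a 90 degree point.
- keyway (a point): Centre of the keyway's mouth on the face of the brass lock plug in the key switch, 58.5 mm above the counter. Axes turn with the plug: x along the keyway, y across it, z up. Keyway 10.2 mm long (x), 4.5 mm wide (y), 34 mm deep, straight down, with a 1.5 mm lead-in all round its mouth. A steel bezel of 21 mm inner diameter stands 2 mm above the face.
- wafers (a point): Point on the keyway's axis, 16 mm below its mouth, at the middle one of three sprung wafers (8, 16 and 24.5 mm deep) that reach 3 mm into the keyway from its ends. They stick: a straight push takes about 5 to 20 N at each, less if the key is wiggled 1 mm to and fro along the keyway's length. Turn the key only when it is home, past all three.
- lock_plug (a joint): Turn of the lock plug in rad: 0 at rest and at the start, positive clockwise seen from above, stops at +1.571 and -1.571. A spring returns it to 0 (about 0.13 N m at a quarter turn). The key has play in the keyway: the plug lags 0.1 to 0.2 rad behind the key.
- switch_top (a point): Centre of the top of the key switch's grey cast box, 58 mm above the counter, on the plug's axis. The box is 84 x 84 x 58 mm, bolted to the counter; x and y are square with its sides and do not turn with the plug (at rest the keyway lies along x). A conduit leaves its +x side below the top.
- key_block: Dark wooden key block, fixed to the counter, 165 mm long (its x), 46 mm wide (y), 40 mm high; origin at the centre of its underside. Slots at x = -50, 0 and +50 mm hold the three keys in any order, each with its width along the block's x, 31 mm of blade down in the slot, the centre of its head 65 mm above the counter.
- yellow_key: Another key of the same shape with a yellow head, standing in the key block; origin at the centre of its head. Leave it.
- blue_key: Another key of the same shape with a blue head, standing in the key block; origin at the centre of its head. Leave it.
- sauce_bottle_mid (a point): Middle of the green sauce bottle, 66 mm above its foot; 60 mm in diameter and 185 mm high with its nozzle. Leave it.
- taco_tray_mid (a point): Middle of the white open taco tray, 130 x 130 x 40 mm, 20 mm above its underside. Leave it.
There are look-alikes about, which are no part of the job. What is shaped like the red_key but white is not meant.

How it is judged:
By the outcome, as a careful person would: the job done as asked, in the order asked, and still so for the second after the job is handed in, while the arm keeps its last pose, push and grip.
It also fails if it takes over 64 s, if anything falls off the work surface, if the arm or the gripper's body presses on something with over 40 N, if the wrist force passes 120 N, or if a joint passes its speed limit or range.

### The arm

A 6-joint arm with a two-finger parallel gripper is mounted at the origin on the work surface. World frame = base frame: x ahead of the robot, y to its left, z up, the work surface at z = 0. Lengths are in m, angles in rad, forces in N, time in s.
With the tool pointing down it reaches from about 0.325 to 0.775 m from the base axis. Payload 5.5 kg.
Tool frame: the origin (TCP) lies at the very end of the fingers, on their centre line; the grasp point (between the pads) lies 19 mm behind it; z points along the fingers, x is the direction in which the jaws open and shut, and the axes are right-handed (so a half turn about z gives the same grasp; the last joint's range is limited). The gripper opens to 88 mm and grips with 3 to 60 N. Pads are 20 mm wide; open, the fingers measure 115 mm over their backs; the gripper's body (75 mm by 178 mm) begins 61 mm behind the grasp point.
Start: joints at [1.09, 0.091, 1.231, -0, 1.82, -0.057], TCP at [0.247, 0.547, 0.223] pointing down, gripper open.
Joint ranges: [-2.87, 2.87], [-0.86, 2.18], [0.17, 2.46], [-1.51, 4.65], [0.06, 2.69], [-2.65, 2.65]. Speed limits (rad/s): [2.57, 2.57, 3.01, 3.14, 3.14, 3.14].

### API

Orientations are given as a unit quaternion [x, y, z, w].
In Python, from cell import bot, eyes, ticket gives the robot as it stands. The module is installed in compiled form; this text tells all that it offers.
- The arm moves only by the tool send_rows, never from a script. Its arguments are lists of equal length, an entry for each row: "fingers": the gripper command: -1 is fully open, 1 is shut, values between are in proportion; "dp": the shift along the tool's x, y, z in cm, a list of three; "dr": the turn, a rotation vector about the tool's x, y, z in rad, a list of three. In form: {"fingers": [fingers, ...], "dp": [[x, y, z], ...], "dr": [[wx, wy, wz], ...]}. A call has exactly 10 rows; each row shifts and turns the commanded pose from where the row before left it, along the tool's axes as they then stand; what a row does not reach is not made up. A row lasts 1/10 s, in which the tool goes at most 50 mm and 8.59 degrees, less where a joint would pass 70% of its speed; a pose out of reach is approached as far as the arm can. A call with a gripper value outside its range is refused whole. The fingers move at their own pace and stop on an object; "grip_force" is the grip in N (left out, the last holds). Time passes only in rows, so rows that do not move let the fingers close, or fill a call up. It gives the time, the measured TCP pose, the force and the opening at its end, in the units of the state.
- bot.state(): the state, without advancing time (a new reading comes with each control period).
- eyes.snapshot(name): name is "scene" or "top"; returns a dict with "frame" (384x512x3 uint8, red, green, blue), "mtx" (3x3 intrinsics, pixels), "k1" (the pictures are not rectified: a ray, as slopes to the right and down, at radius r is drawn at 1 + k1 r^2 times it, then the intrinsics apply), "rvec" (rotation vector, rad) and "tvec" (3), from world to camera coordinates, as OpenCV has them. Camera axes: x right, y down, z forward; pixel columns grow to the right and rows downward; lengths in m; the calibration is good to about 2 mm. A picture is of the moment at which its call begins. There is no depth.
- ticket.job_done(): hands the job in, once; it reports no verdict.
The state is a dict: "t": time; "joints": joint angles; "qvel": joint speeds; "effort": joint torques, N m; "position": TCP position; "tcp_rot": TCP orientation; "force": force on the tool from outside, world axes, zero at the start; "moment": the same for the moment, N m; "opening": finger opening in m.
Only numpy, scipy, OpenCV 4.12 (cv2) and the standard library are available. Lean on these libraries where they do the work, as an engineer would, in place of code of your own. Each camera call takes 0.05 s, during which the arm holds its last target. There are 200 camera calls.

## Working session

There is one attempt and no reset: what is moved stays moved. The work goes in short steps, Python scripts to look and compute and a tool call to move; the robot and the scene stay as the last step left them, time stands still between calls to the robot, and variables do not carry over. Pictures are saved under pics/ and viewed, about 8 in all and at most 12, crops included, and the job is handed in when it is done.

Besides the shell and the picture viewer there is one more tool, called after ">>>" as name(argument=value, ...) on one line, values as JSON. send_rows: Moves the arm, as the interface text tells. Its arguments: {"type":"object","properties":{"fingers":{"type":"array","items":{"type":"number"}},"dp":{"type":"array","items":{"type":"array","items":{"type":"number"}}},"dr":{"type":"array","items":{"type":"array","items":{"type":"number"}}},"grip_force":{"type":"number"}},"required":["fingers","dp","dr"]}

```bash
mkdir -p pics
cat > h.py <<'E'
import numpy as np, cv2
from cell import bot, eyes, ticket
def snap(n):
    s=eyes.snapshot(n); s={k:(np.array(v) if k!='k1' else v) for k,v in s.items()}; return s
def ray(s,px):
    K=s['mtx'].astype(float); d=np.array([float(s['k1']),0,0,0,0])
    R=cv2.Rodrigues(s['rvec'].astype(float))[0]
    # model: slopes*(1+k1 r^2)
    p=cv2.undistortPointsIter(np.array([[px]],float),K,d,None,None,(3,100,1e-12))[0,0]
    return -R.T@s['tvec'].ravel(), R.T@np.array([p[0],p[1],1.])
def onz(s,px,z):
    o,d=ray(s,px); return o+d*(z-o[2])/d[2]
def proj(s,P):
    return cv2.projectPoints(np.array(P,float).reshape(-1,1,3),s['rvec'].astype(float),s['tvec'].astype(float),s['mtx'].astype(float),np.array([float(s['k1']),0,0,0,0]))[0][:,0]
E
python3 - <<'E'
from h import *
for n in('scene','top'):
    s=snap(n); cv2.imwrite(f'pics/{n}0.png',s['frame'][:,:,::-1]); o,d=ray(s,(256,192)); print(n,o,d)
    np.savez(f'{n}0.npz',**s)
print(bot.state())
E
```

```text
scene [0.79973124 0.45019894 0.72544036] [-0.2984736  -0.49837585 -0.81399496]
top [0.34851661 0.05052635 1.13359557] [ 0.17668313 -0.01371313 -0.98418224]
{'t': 0.1, 'joints': array([ 1.09030888e+00,  9.17769018e-02,  1.23172982e+00, -2.16449264e-05,
        1.81978315e+00, -5.66864030e-02]), 'qvel': array([ 0.00168537, -0.00089805, -0.00295945,  0.00109589, -0.00087374,
       -0.0015424 ]), 'effort': array([ 2.55756117e-03, -4.47851872e+01, -4.07570958e+01,  7.00124307e-02,
        2.83640792e-02, -1.12603891e-04]), 'position': array([0.24662124, 0.54669548, 0.22164406]), 'tcp_rot': array([ 8.40009529e-01,  5.42570983e-01, -7.32595942e-04,  4.28427153e-04]), 'force': array([-0.03320551, -0.03408068, -1.08742597]), 'moment': array([ 0.00477749, -0.00463661, -0.00216568]), 'opening': 0.08775133190869769}
```

View pics/scene0.png

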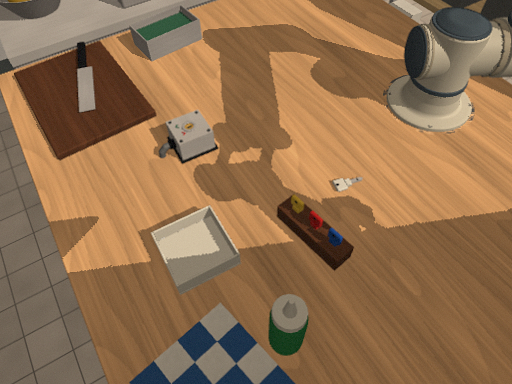

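View pics/top0.png

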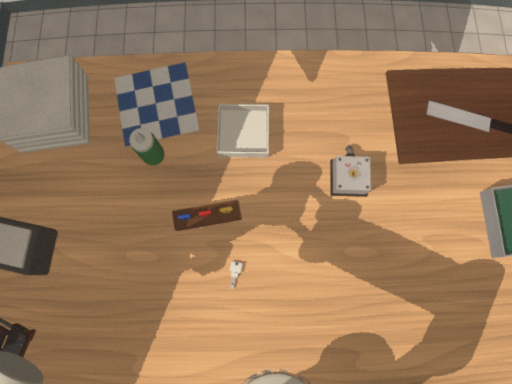

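Candidates for the red key: in the key block (scene) yellow at (297,204), red at (316,219), blue at (335,236). In top they are red (205,213), blue (184,216) and yellow (226,210). The white look-alike lies on the counter at scene (345,184), top (235,270). I choose red, the middle slot. The key switch is at top (352,174) and scene (190,135).

Run:
```python
from h import *
S={n:dict(np.load(f'{n}0.npz')) for n in('scene','top')}
C={}
for n,s in S.items():
    hsv=cv2.cvtColor(s['frame'],cv2.COLOR_RGB2HSV); H,Sa,V=cv2.split(hsv)
    for c,m in dict(red=((H<6)|(H>174))&(Sa>170)&(V>90),yel=(H>20)&(H<35)&(Sa>170)&(V>90),blu=(H>105)&(H<130)&(Sa>150)&(V>70)).items():
        x0,x1,y0,y1=((165,245,195,235) if n=='top' else (275,355,190,270))
        mm=np.zeros(m.shape,np.uint8); mm[y0:y1,x0:x1]=m[y0:y1,x0:x1]
        k,l,st,ce=cv2.connectedComponentsWithStats(mm); i=1+np.argmax(st[1:,4]); C[n,c]=ce[i]; print(n,c,ce[i],st[i])
for c in('red','yel','blu'):
    (o1,d1),(o2,d2)=ray(S['scene'],C['scene',c]),ray(S['top'],C['top',c])
    t=np.linalg.lstsq(np.c_[d1,-d2],o2-o1,rcond=None)[0]
    a,b=o1+t[0]*d1,o2+t[1]*d2; print(c,(a+b)/2,np.linalg.norm(a-b),onz(S['top'],C['top',c],.072),onz(S['scene'],C['scene',c],.068))
a=cv2.resize(S['top']['frame'][150:206,322:386],None,fx=6,fy=6,interpolation=2)
b=cv2.resize(S['scene']['frame'][100:170,150:230],None,fx=5,fy=5,interpolation=2)
c=cv2.resize(S['top']['frame'][195:235,165:245],None,fx=4.8,fy=4.8,interpolation=2)
d=cv2.resize(S['scene']['frame'][190:270,275:355],None,fx=2.5,fy=2.5,interpolation=2)
im=np.zeros((560,800,3),np.uint8)
im[:336,:384]=a; im[:350,400:800]=b; im[350:542,:384]=c; im[352:552,400:600]=d
cv2.imwrite('pics/crop1.png',im[:,:,::-1])
```

```text
scene red [316.54 219.52] [310 211  13  19 100]
scene yel [296.85950413 203.83471074] [291 195  13  18 121]
scene blu [336.         234.36065574] [330 228  12  15  61]
top red [204.953125 212.765625] [198 210  14   7  64]
top yel [221.33333333 209.66666667] [220 209   3   3   6]
top blu [182.66666667 216.33333333] [182 216   2   2   3]
red [0.4924097  0.1595163  0.05966599] 0.0022120965384558886 [0.49148946 0.15745257 0.072     ] [0.49553486 0.16397492 0.068     ]
yel [0.50212145 0.1161097  0.06488196] 0.008297593492735655 [0.49818982 0.11860078 0.072     ] [0.50631274 0.11462812 0.068     ]
blu [0.48470916 0.21020545 0.0694082 ] 0.0015241463069843597 [0.48388768 0.2103985  0.072     ] [0.48453976 0.20911828 0.068     ]
```

View pics/crop1.png

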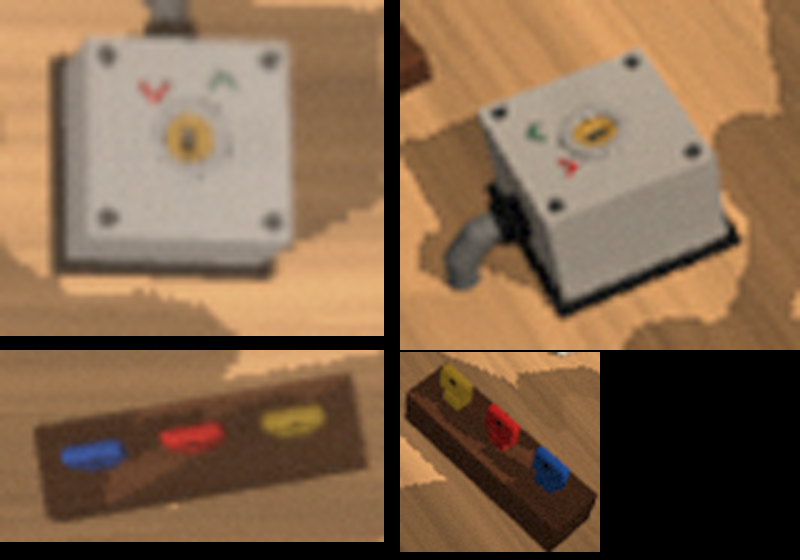

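Top crop: the red head is in the middle slot, at crop (191,437). The brass plug is at crop (190,138) with its bolts around it, and the keyway runs vertically, toward the conduit. Next I measure the plug and the block yaw.

Run:
```python
from h import *
S={n:dict(np.load(f'{n}0.npz')) for n in('scene','top')}
T=S['top'];Q=S['scene']
tb=[(107,55),(269,60),(272,221),(108,217)]; f=lambda p:((p[0]+.5)/6-.5+322,(p[1]+.5)/6-.5+150)
sb=[(99,113),(231,62),(293,151),(156,205)]; g=lambda p:((p[0]+.5)/5-.5+150,(p[1]+.5)/5-.5+100)
A=np.array([onz(T,f(p),.058) for p in tb]); B=np.array([onz(Q,g(p),.058) for p in sb])
for n,P in(('top',A),('scene',B)):
    print(n,P[:,:2].round(4).tolist(),'mean',P.mean(0)); 
    # x axis directions from edges
    for i,j in((0,1),(1,2),(2,3),(3,0)): e=P[j]-P[i]; print(np.degrees(np.arctan2(e[1],e[0]))%90, np.linalg.norm(e))
print('brass',onz(T,f((190,138)),.0585),onz(Q,g((196,131)),.0585))
# brass mask
for n,s,(x0,x1,y0,y1) in(('top',T,(345,362,164,184)),('scene',Q,(178,200,118,136))):
    H,Sa,V=cv2.split(cv2.cvtColor(s['frame'],cv2.COLOR_RGB2HSV)); m=np.zeros(H.shape,np.uint8); m[y0:y1,x0:x1]=((H>12)&(H<35)&(Sa>70))[y0:y1,x0:x1]
    k,l,st,ce=cv2.connectedComponentsWithStats(m); i=1+np.argmax(st[1:,4]); print(n,ce[i],st[i],onz(s,ce[i],.0585))
    # keys, relaxed
    x0,x1,y0,y1=((165,245,195,235) if n=='top' else (275,355,190,270))
    for c,mm in dict(red=((H<7)|(H>173))&(Sa>175)&(V>70),yel=(H>20)&(H<35)&(Sa>140)&(V>70),blu=(H>100)&(H<130)&(Sa>80)).items():
        m=np.zeros(H.shape,np.uint8); m[y0:y1,x0:x1]=mm[y0:y1,x0:x1]
        k,l,st,ce=cv2.connectedComponentsWithStats(m); i=1+np.argmax(st[1:,4]); print(n,c,ce[i],st[i],onz(s,ce[i],.07 if n=='top' else .066))
```

```text
top [[0.6209, -0.1716], [0.6179, -0.2393], [0.5504, -0.236], [0.5532, -0.1683]] mean [ 0.58563266 -0.20379796  0.058     ]
87.4587111070943 0.06771577568784631
87.1982557586243 0.06763364638095827
87.58529489502972 0.06777694826721481
87.14726388547211 0.06778368875665813
scene [[0.6197, -0.2366], [0.5522, -0.2335], [0.5548, -0.1656], [0.6225, -0.1694]] mean [ 0.58729426 -0.20128257  0.058     ]
87.42566464079079 0.06755206766880349
87.78461649785193 0.06795532121995652
86.85473274533672 0.06778053566813558
87.596522079682 0.06727888922397496
brass [ 0.58541447 -0.20394497  0.0585    ] [ 0.58681416 -0.20085962  0.0585    ]
top [353.28571429 172.5       ] [350 169   8   8  56] [ 0.58562229 -0.20404698  0.0585    ]
top red [204.71666667 212.68333333] [198 210  13   6  60] [0.49196533 0.15821542 0.07      ]
top yel [225.4375  209.34375] [220 207  12   6  32] [0.4990666  0.10898706 0.07      ]
top blu [184.17241379 216.34482759] [178 214  13   6  58] [0.4840558  0.20710708 0.07      ]
scene [188.55102041 125.93877551] [184 123  10   7  49] [ 0.5874993  -0.20076995  0.0585    ]
scene red [315.12068966 220.0862069 ] [309 211  14  19 174] [0.49764951 0.16267179 0.066     ]
scene yel [296.82258065 203.76612903] [291 195  13  18 124] [0.50538754 0.11343638 0.066     ]
scene blu [334.39772727 237.11363636] [328 228  15  18 176] [0.48972546 0.21138567 0.066     ]
```

Plug at about (0.5865, -0.2025), box yaw -2.5°. Red key at about (0.493, 0.160), jaw yaw 8.9°. I'll travel above the key first.

>>> send_rows(fingers=[-1,-1,-1,-1,-1,-1,-1,-1,-1,-1], dp=[[-2.51,3.84,0.6],[-2.51,3.84,0.6],[-2.51,3.84,0.6],[-2.51,3.84,0.6],[-2.51,3.84,0.6],[-2.51,3.84,0.6],[-2.51,3.84,0.6],[-2.51,3.84,0.6],[-2.51,3.84,0.6],[-2.51,3.84,0.6]], dr=[[0,0,0],[0,0,0],[0,0,0],[0,0,0],[0,0,0],[0,0,0],[0,0,0],[0,0,0],[0,0,0],[0,0,0]], grip_force=15)

```text
t: 1.1
position: [0.4941, 0.1585, 0.1621]
tcp_rot: [0.84, 0.543, -0.0, -0.0]
force: [0.0, 1.2, -0.8]
opening: 0.088
```

>>> send_rows(fingers=[-0.2,-0.2,-0.2,-0.2,-0.2,-0.2,-0.2,-0.2,-0.2,-0.2], dp=[[0,0,0],[0,0,0],[0,0,0],[0,0,0],[0,0,0],[0,0,0],[0,0,0],[0,0,0],[0,0,0],[0,0,0]], dr=[[0,0,0.11],[0,0,0.11],[0,0,0.11],[0,0,0.11],[0,0,0.11],[0,0,0.11],[0,0,0.11],[0,0,0.11],[0,0,0.11],[0,0,0]])

```text
t: 2.1
position: [0.4933, 0.1602, 0.1621]
tcp_rot: [0.997, 0.078, -0.0, 0.0]
force: [0.7, 0.4, 0.2]
opening: 0.0527
```

```bash
cat >> h.py <<'E'
def st():
    s=bot.state(); from scipy.spatial.transform import Rotation as R
    M=R.from_quat(s['tcp_rot']).as_matrix(); print('t',s['t'],'p',s['position'].round(4),'yaw',np.degrees(np.arctan2(M[1,0],M[0,0])).round(2),'zax',M[:,2].round(4),'F',np.round(s['force'],2),'M',np.round(s['moment'],3),'op',round(s['opening'],4),'j',s['joints'].round(2)); return s,M
def togo(tx,ty,tz):
    s,M=st(); print('dp cm',((np.array([tx,ty,tz])-s['position'])@M*100).round(2))
E
python3 - <<'E'
from h import *
togo(.493,.160,.10)
im=[]
for n,(x0,x1,y0,y1) in(('scene',(265,365,140,280)),('top',(150,260,180,250))):
    s=snap(n); im.append(cv2.resize(s['frame'][y0:y1,x0:x1],None,fx=4,fy=4,interpolation=2)); print(n,proj(s,[[.493,.16,.078],[.493,.16,.046]]))
c=np.zeros((560,840,3),np.uint8); c[:560,:400]=im[0]; c[:280,400:840]=im[1]
cv2.imwrite('pics/c2.png',cv2.resize(c,(800,533))[:,:,::-1])
E
```

```text
t 2.1 p [0.4933 0.1602 0.1621] yaw 8.95 zax [-8.e-04 -2.e-04 -1.e+00] F [0.73 0.42 0.15] M [-0.042  0.05  -0.032] op 0.0527 j [ 0.25 -0.13  1.56 -0.    1.72  0.09]
dp cm [-0.03  0.01  6.21]
scene [[316.92548837 214.60415499]
 [315.12544676 223.38022667]]
top [[203.61501179 211.81168484]
 [204.98445289 213.58019716]]
```

View pics/c2.png

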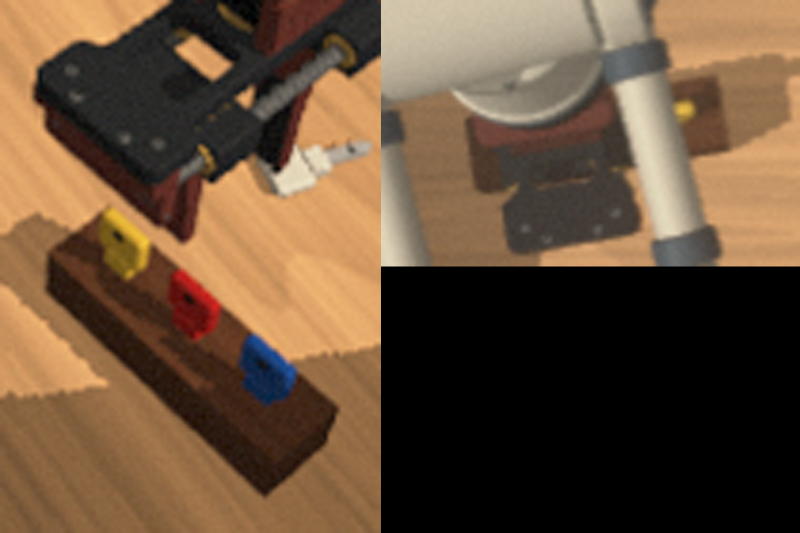

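The gripper is above the block, with the red head at crop (193,303) between yellow (125,243) and blue (268,368). The position is good, so I descend and close gently.

>>> send_rows(fingers=[-0.2,-0.2,-0.2,-0.2,-0.2,-0.2,-0.2,-0.2,-0.2,-0.2], dp=[[0,0,1.4],[0,0,1.4],[0,0,1.4],[0,0,1.4],[0,0,1.4],[0,0,1.4],[0,0,1.2],[0,0,1.0],[0,0,0.8],[0,0,0]], dr=[[0,0,0],[0,0,0],[0,0,0],[0,0,0],[0,0,0],[0,0,0],[0,0,0],[0,0,0],[0,0,0],[0,0,0]])

```text
t: 3.2
position: [0.4929, 0.1601, 0.0472]
tcp_rot: [0.997, 0.078, -0.001, 0.0]
force: [-1.2, -0.0, -0.5]
opening: 0.0529
```

>>> send_rows(fingers=[0.4,0.5,0.6,0.7,0.8,1,1,1,1,1], dp=[[0,0,0],[0,0,0],[0,0,0],[0,0,0],[0,0,0],[0,0,0],[0,0,0],[0,0,0],[0,0,0],[0,0,0]], dr=[[0,0,0],[0,0,0],[0,0,0],[0,0,0],[0,0,0],[0,0,0],[0,0,0],[0,0,0],[0,0,0],[0,0,0]], grip_force=5)

```text
t: 4.2
position: [0.4936, 0.1602, 0.0487]
tcp_rot: [0.997, 0.078, 0.0, 0.0]
force: [0.3, -0.7, 0.0]
opening: 0.0088
```

```bash
python3 -c "
from h import *
st()"
```

```text
t 4.2 p [0.4936 0.1602 0.0487] yaw 9.0 zax [ 1.e-04  0.e+00 -1.e+00] F [ 0.31 -0.73  0.01] M [-0.064  0.116  0.   ] op 0.0088 j [ 0.25 -0.09  1.72 -0.    1.51  0.09]
```

>>> send_rows(fingers=[1,1,1,1,1,1,1,1,1,1], dp=[[0,0,0],[0,0,0],[0,0,-0.5],[0,0,-1],[0,0,-1.5],[0,0,-1.5],[0,0,-2],[0,0,-2],[0,0,-2],[0,0,0]], dr=[[0,0,0],[0,0,0],[0,0,0],[0,0,0],[0,0,0],[0,0,0],[0,0,0],[0,0,0],[0,0,0],[0,0,0]], grip_force=40)

```text
t: 5.2
position: [0.495, 0.1606, 0.1585]
tcp_rot: [0.997, 0.078, 0.003, -0.001]
force: [0.1, 0.1, -0.2]
opening: 0.0092
```

```bash
python3 -c "
from h import *
togo(.5865,-.2025,.150)
s=snap('scene');cv2.imwrite('pics/c3.png',cv2.resize(s['frame'][120:270,240:400],None,fx=4,fy=4,interpolation=2)[:,:,::-1])"
```

```text
t 5.2 p [0.495  0.1606 0.1585] yaw 9.0 zax [ 0.0066  0.0017 -1.    ] F [ 0.14  0.06 -0.19] M [-0.095  0.017  0.045] op 0.0092 j [ 0.25 -0.13  1.57  0.    1.7   0.09]
dp cm [ 3.35 37.3   0.85]
```

View pics/c3.png

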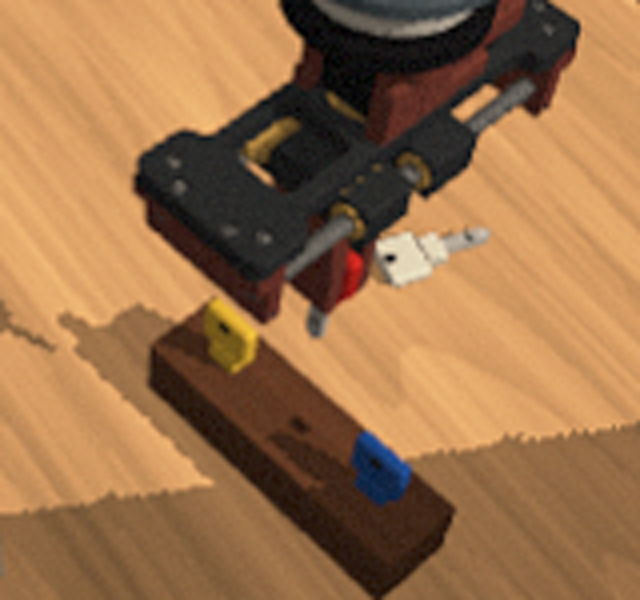

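The red key is lifted, with its blade visible below the fingers at crop (315,320). The slot is empty and the other keys are untouched. Next: move over to the switch.

>>> send_rows(fingers=[1,1,1,1,1,1,1,1,1,1], dp=[[0.34,3.73,0],[0.34,3.73,0],[0.34,3.73,0],[0.34,3.73,0],[0.34,3.73,0],[0.34,3.73,0],[0.34,3.73,0],[0.34,3.73,0],[0.34,3.73,0],[0.34,3.73,0]], dr=[[0,0,0],[0,0,0],[0,0,0],[0,0,0],[0,0,0],[0,0,0],[0,0,0],[0,0,0],[0,0,0],[0,0,0]])

```text
t: 6.25
position: [0.585, -0.2042, 0.1522]
tcp_rot: [0.997, 0.078, -0.001, -0.001]
force: [1.1, -1.1, -0.6]
opening: 0.0088
```

>>> send_rows(fingers=[1,1,1,1,1,1,1,1,1,1], dp=[[0,0,0],[0,0,0],[0,0,0],[0,0,0],[0,0,0],[0,0,0],[0,0,0],[0,0,0],[0,0,0],[0,0,0]], dr=[[0,0,-0.137],[0,0,-0.137],[0,0,-0.137],[0,0,-0.137],[0,0,-0.137],[0,0,-0.137],[0,0,-0.137],[0,0,-0.137],[0,0,-0.137],[0,0,-0.137]])

```text
t: 7.25
position: [0.5848, -0.2026, 0.1521]
tcp_rot: [0.72, 0.693, -0.0, -0.001]
force: [-0.8, 0.4, -0.3]
opening: 0.009
```

>>> send_rows(fingers=[1,1,1,1,1,1,1,1,1,1], dp=[[0,0,0.7],[0,0,0.7],[0,0,0.7],[0,0,0.7],[0,0,0.7],[0,0,0.4],[0,0,0],[0,0,0],[0,0,0],[0,0,0]], dr=[[0,0,0],[0,0,0],[0,0,0],[0,0,0],[0,0,0],[0,0,0],[0,0,0],[0,0,0],[0,0,0],[0,0,0]])

```text
t: 8.25
position: [0.5857, -0.2029, 0.1152]
tcp_rot: [0.722, 0.691, 0.0, 0.0]
force: [-0.2, -0.0, 0.0]
opening: 0.0087
```

```bash
python3 -c "
from h import *
togo(.5865,-.2025,.119)
s=snap('scene');np.savez('scene1.npz',**s);cv2.imwrite('pics/c4.png',cv2.resize(s['frame'][60:160,140:240],None,fx=6,fy=6,interpolation=2)[:,:,::-1])
x=bot.state()['position']
print(proj(s,[x+[0,0,.017],x-[0,0,.039],x-[0,0,.0],[.5865,-.2025,.0585]]))"
```

```text
t 8.25 p [ 0.5857 -0.2029  0.1152] yaw 87.49 zax [ 8.e-04 -3.e-04 -1.e+00] F [-0.21 -0.03  0.02] M [ 0.08  -0.049 -0.   ] op 0.0087 j [-0.39  0.15  1.36  0.    1.63 -1.92]
dp cm [ 0.05  0.08 -0.38]
[[183.88533174 100.80055501]
 [187.72539821 119.53649237]
 [185.09141161 106.68790819]
 [188.60714718 125.31940705]]
```

View pics/c4.png

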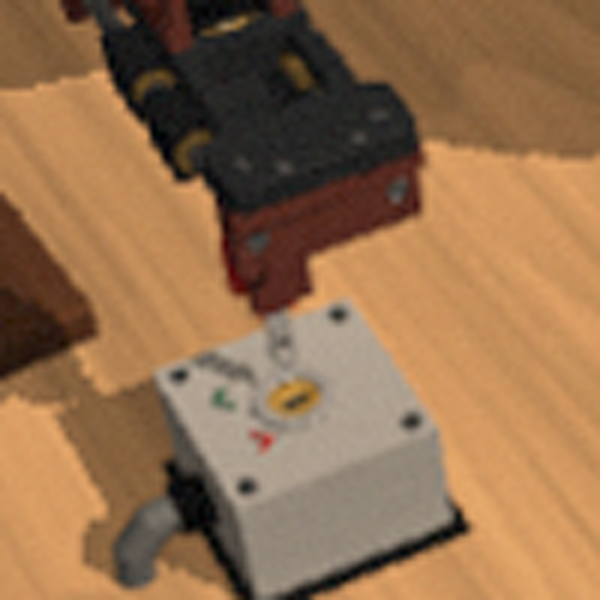

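Key above the plug: tip at crop (285,367), keyway at crop (295,398). I'll refine the tip against the mouth.

```bash
python3 -c "
from h import *
s=snap('scene');t=snap('top');x=bot.state()['position'];p=x-[0,0,.039];st()
for n,c in(('scene',s),('top',t)):
    b=proj(c,[p])[0]; print(n,b,[(proj(c,[p+e])[0]-b).round(3).tolist() for e in np.eye(3)*.001], 'keyway',proj(c,[[.5865,-.2025,.0585]])[0])
a=cv2.resize(s['frame'][100:140,170:210],None,fx=14,fy=14,interpolation=1)
b=cv2.resize(t['frame'][135:205,315:350+35],None,fx=3.3,fy=3.3,interpolation=2)
im=np.zeros((560,800,3),np.uint8);im[:,:560]=a;im[:231,565:565+231]=b
cv2.imwrite('pics/c5.png',im[:,:,::-1])"
```

```text
t 8.4 p [ 0.5856 -0.2029  0.1149] yaw 87.49 zax [ 4.e-04 -2.e-04 -1.e+00] F [ 0.21 -0.18 -0.75] M [ 0.058 -0.003  0.039] op 0.0087 j [-0.39  0.15  1.36  0.    1.63 -1.92]
scene [187.77053405 119.59812365] [[-0.394, 0.169], [0.194, 0.261], [-0.065, -0.318]] keyway [188.60714718 125.31940705]
top [354.40692455 170.95184381] [[-0.025, -0.404], [-0.407, 0.006], [0.092, -0.092]] keyway [352.64429434 172.16016316]
```

View pics/c5.png

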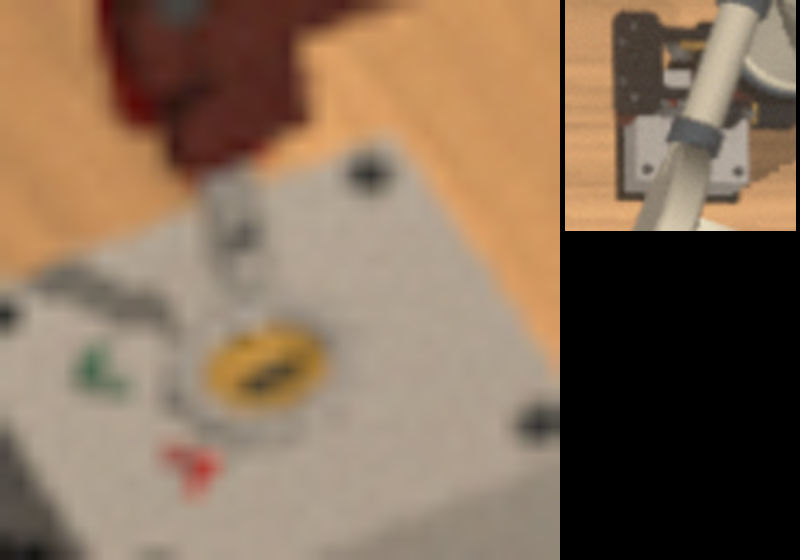

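Scene and top agree that the tip sits about 2 mm too far in +x and 0.9 mm in +y of the keyway. I correct that and lower to the mouth.

>>> send_rows(fingers=[1,1,1,1,1,1,1,1,1,1], dp=[[-0.1,-0.2,0],[0,0,0.3],[0,0,0.3],[0,0,0.3],[0,0,0.3],[0,0,0.2],[0,0,0.2],[0,0,0.1],[0,0,0.1],[0,0,0.1]], dr=[[0,0,0],[0,0,0],[0,0,0],[0,0,0],[0,0,0],[0,0,0],[0,0,0],[0,0,0],[0,0,0],[0,0,0]])

```text
t: 9.4
position: [0.5836, -0.2037, 0.0961]
tcp_rot: [0.722, 0.691, 0.0, 0.0]
force: [0.9, 1.8, 1.5]
opening: 0.0085
```

```bash
python3 -c "
from h import *
st()"
```

```text
t 9.4 p [ 0.5836 -0.2037  0.0961] yaw 87.49 zax [ 7.e-04  0.e+00 -1.e+00] F [0.92 1.78 1.47] M [ 0.333 -0.014  0.033] op 0.0085 j [-0.39  0.15  1.39  0.    1.6  -1.92]
```

>>> send_rows(fingers=[1,1,1,1,1,1,1,1,1,1], dp=[[0,0,0.05],[0,0,0.05],[0,0,0.05],[0,0,0.05],[0,0,0.05],[0,0,0.05],[0,0,0],[0,0,0],[0,0,0],[0,0,0]], dr=[[0,0,0],[0,0,0],[0,0,0],[0,0,0],[0,0,0],[0,0,0],[0,0,0],[0,0,0],[0,0,0],[0,0,0]])

```text
t: 10.4
position: [0.5837, -0.2031, 0.0932]
tcp_rot: [0.722, 0.692, 0.001, -0.0]
force: [-0.5, 5.3, 4.0]
opening: 0.0084
```

```bash
python3 -c "
from h import *
st();st()"
```

```text
t 10.4 p [ 0.5837 -0.2031  0.0932] yaw 87.52 zax [ 9.e-04  9.e-04 -1.e+00] F [-0.46  5.26  4.  ] M [ 1.237 -0.016  0.006] op 0.0084 j [-0.39  0.15  1.39  0.    1.6  -1.92]
t 10.4 p [ 0.5837 -0.2031  0.0932] yaw 87.52 zax [ 9.e-04  9.e-04 -1.e+00] F [-0.46  5.26  4.  ] M [ 1.237 -0.016  0.006] op 0.0084 j [-0.39  0.15  1.39  0.    1.6  -1.92]
```

Tip is in the lead-in and a side force pushes it +y. I ease across.

>>> send_rows(fingers=[1,1,1,1,1,1,1,1,1,1], dp=[[0.04,0,0],[0.04,0,0],[0.02,0,0],[0,0,0],[0,0,0.05],[0,0,0.05],[0,0,0.05],[0,0,0],[0,0,0],[0,0,0]], dr=[[0,0,0],[0,0,0],[0,0,0],[0,0,0],[0,0,0],[0,0,0],[0,0,0],[0,0,0],[0,0,0],[0,0,0]])

```text
t: 11.4
position: [0.5842, -0.2029, 0.0923]
tcp_rot: [0.722, 0.691, 0.001, 0.001]
force: [0.8, 3.7, 7.1]
opening: 0.0089
```

```bash
python3 -c "
from h import *
st()"
```

```text
t 11.4 p [ 0.5842 -0.2029  0.0923] yaw 87.49 zax [ 2.3e-03 -6.0e-04 -1.0e+00] F [0.81 3.72 7.07] M [ 0.946 -0.253 -0.016] op 0.0089 j [-0.39  0.15  1.4   0.    1.59 -1.92]
```

>>> send_rows(fingers=[1,1,1,1,1,1,1,1,1,1], dp=[[0.04,0,0],[0.04,0,0],[0,0,0],[0,0,0],[0,0,0.05],[0,0,0.05],[0,0,0.05],[0,0,0],[0,0,0],[0,0,0]], dr=[[0,0,0],[0,0,0],[0,0,0],[0,0,0],[0,0,0],[0,0,0],[0,0,0],[0,0,0],[0,0,0],[0,0,0]])

```text
t: 12.4
position: [0.5844, -0.2027, 0.0899]
tcp_rot: [0.722, 0.691, 0.0, 0.001]
force: [5.2, -0.2, 2.8]
opening: 0.0089
```

```bash
python3 -c "
from h import *
st()
s=snap('scene');t=snap('top')
a=cv2.resize(s['frame'][95:145,165:215],None,fx=11,fy=11,interpolation=2)
cv2.imwrite('pics/c6.png',a[:,:,::-1])"
```

```text
t 12.4 p [ 0.5844 -0.2027  0.0899] yaw 87.48 zax [ 0.0025 -0.0015 -1.    ] F [ 5.24 -0.2   2.82] M [ 0.088 -1.187 -0.02 ] op 0.0089 j [-0.39  0.15  1.4  -0.    1.59 -1.92]
```

View pics/c6.png

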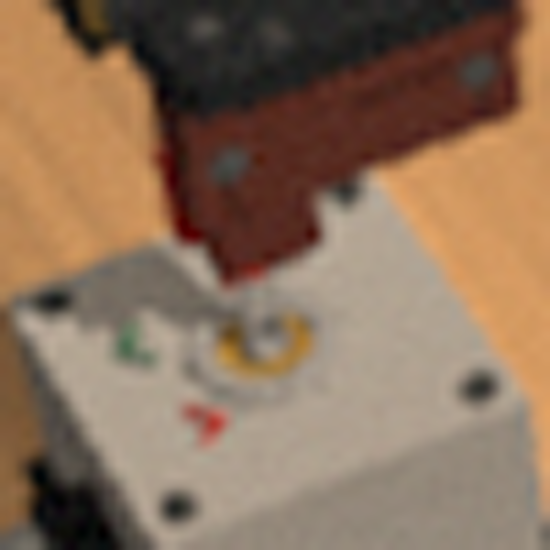

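The blade tip is inside the brass plug (crop 265,340), and the residual force is +x. I'll centre it, then wiggle down.

>>> send_rows(fingers=[1,1,1,1,1,1,1,1,1,1], dp=[[0,0.08,0],[0,0.1,0.1],[0,-0.2,0.1],[0,0.2,0.1],[0,-0.2,0.1],[0,0.2,0.1],[0,-0.2,0.1],[0,0.2,0.1],[0,-0.1,0],[0,0,0]], dr=[[0,0,0],[0,0,0],[0,0,0],[0,0,0],[0,0,0],[0,0,0],[0,0,0],[0,0,0],[0,0,0],[0,0,0]], grip_force=55)

```text
t: 13.5
position: [0.5847, -0.2025, 0.0831]
tcp_rot: [0.722, 0.691, 0.0, 0.001]
force: [5.4, 0.4, 3.6]
opening: 0.0084
```

```bash
python3 -c "
from h import *
st()"
```

```text
t 13.5 p [ 0.5847 -0.2025  0.0831] yaw 87.48 zax [ 0.0015 -0.001  -1.    ] F [5.37 0.35 3.59] M [-0.125 -0.92   0.031] op 0.0084 j [-0.39  0.16  1.41 -0.    1.58 -1.91]
```

>>> send_rows(fingers=[1,1,1,1,1,1,1,1,1,1], dp=[[0,0.08,0],[0,0.1,0.1],[0,-0.2,0.1],[0,0.2,0.1],[0,-0.2,0.1],[0,0.2,0.1],[0,-0.2,0.1],[0,0.2,0.1],[0,-0.1,0.1],[0,0,0]], dr=[[0,0,0],[0,0,0],[0,0,0],[0,0,0],[0,0,0],[0,0,0],[0,0,0],[0,0,0],[0,0,0],[0,0,0]])

```text
t: 14.5
position: [0.585, -0.202, 0.0739]
tcp_rot: [0.722, 0.691, -0.0, -0.0]
force: [3.6, -1.3, 0.7]
opening: 0.0089
```

```bash
python3 -c "
from h import *
st()"
```

```text
t 14.5 p [ 0.585  -0.202   0.0739] yaw 87.49 zax [-5.e-04  1.e-04 -1.e+00] F [ 3.61 -1.26  0.66] M [-0.185 -0.853 -0.079] op 0.0089 j [-0.39  0.16  1.42 -0.    1.56 -1.91]
```

>>> send_rows(fingers=[1,1,1,1,1,1,1,1,1,1], dp=[[0,0.06,0],[0,0.1,0.1],[0,-0.2,0.1],[0,0.2,0.1],[0,-0.2,0.1],[0,0.2,0.1],[0,-0.2,0.1],[0,0.2,0.1],[0,-0.1,0.05],[0,0,0]], dr=[[0,0,0],[0,0,0],[0,0,0],[0,0,0],[0,0,0],[0,0,0],[0,0,0],[0,0,0],[0,0,0],[0,0,0]])

```text
t: 15.5
position: [0.5852, -0.2022, 0.0672]
tcp_rot: [0.722, 0.691, -0.0, -0.0]
force: [-2.8, 0.8, 3.3]
opening: 0.0084
```

```bash
python3 -c "
from h import *
st()"
```

```text
t 15.5 p [ 0.5852 -0.2022  0.0672] yaw 87.48 zax [-1.1e-03 -1.0e-04 -1.0e+00] F [-2.77  0.81  3.27] M [ 0.102  0.41  -0.044] op 0.0084 j [-0.39  0.17  1.42 -0.    1.55 -1.91]
```

>>> send_rows(fingers=[1,1,1,1,1,1,1,1,1,1], dp=[[0,-0.04,0.03],[0,0.08,0.03],[0,-0.16,0.03],[0,0.16,0.03],[0,-0.16,0.03],[0,0.16,0.03],[0,-0.08,0.02],[0,0,0],[0,0,0],[0,0,0]], dr=[[0,0,0],[0,0,0],[0,0,0],[0,0,0],[0,0,0],[0,0,0],[0,0,0],[0,0,0],[0,0,0],[0,0,0]])

```text
t: 16.5
position: [0.5853, -0.2023, 0.0671]
tcp_rot: [0.722, 0.691, 0.0, 0.0]
force: [-4.8, 1.5, 11.5]
opening: 0.0084
```

```bash
python3 -c "
from h import *
st()"
```

```text
t 16.5 p [ 0.5853 -0.2023  0.0671] yaw 87.48 zax [ 7.e-04 -7.e-04 -1.e+00] F [-4.84  1.53 11.52] M [ 0.201  1.012 -0.003] op 0.0084 j [-0.39  0.17  1.43 -0.    1.55 -1.91]
```

>>> send_rows(fingers=[1,1,1,1,1,1,1,1,1,1], dp=[[0,-0.06,0.05],[0,0.1,0.05],[0,-0.2,0.05],[0,0.2,0.05],[0,-0.2,0],[0,0.2,0],[0,-0.1,0],[0,0,0],[0,0,0],[0,0,0]], dr=[[0,0,0],[0,0,0],[0,0,0],[0,0,0],[0,0,0],[0,0,0],[0,0,0],[0,0,0],[0,0,0],[0,0,0]])

```text
t: 17.5
position: [0.5853, -0.2022, 0.067]
tcp_rot: [0.722, 0.691, 0.001, 0.001]
force: [-6.4, 1.9, 16.5]
opening: 0.0088
```

```bash
python3 -c "
from h import *
st()
s=snap('scene')
a=cv2.resize(s['frame'][95:145,165:215],None,fx=11,fy=11,interpolation=2)
cv2.imwrite('pics/c7.png',a[:,:,::-1])"
```

```text
t 17.5 p [ 0.5853 -0.2022  0.067 ] yaw 87.5 zax [ 0.0028 -0.0013 -1.    ] F [-6.4   1.85 16.48] M [ 4.25e-01  1.29e+00 -1.00e-03] op 0.0088 j [-0.39  0.16  1.43 -0.    1.55 -1.91]
```

View pics/c7.png

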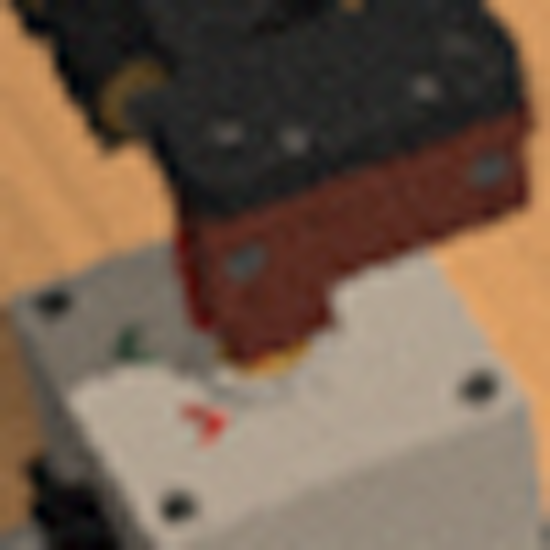

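The head is down with the shoulder at the plug face. z stays at 0.067 under a 16 N push, so the key is home. Now I turn clockwise (+ about tool z) in steps.

>>> send_rows(fingers=[1,1,1,1,1,1,1,1,1,1], dp=[[0,-0.06,0],[0.01,0,0],[0.01,0,0],[0.01,0,0],[0.01,0,0],[0.01,0,0],[0.01,0,0],[0.01,0,0],[0.01,0,0],[0,0,0]], dr=[[0,0,0],[0,0,0.1],[0,0,0.1],[0,0,0.1],[0,0,0.1],[0,0,0.1],[0,0,0.1],[0,0,0.1],[0,0,0.1],[0,0,0]], grip_force=60)

```text
t: 18.55
position: [0.5857, -0.2013, 0.067]
tcp_rot: [0.935, 0.354, 0.002, 0.001]
force: [-4.6, 2.0, 16.2]
opening: 0.0089
```

```bash
python3 -c "
from h import *
st()"
```

```text
t 18.55 p [ 0.5857 -0.2013  0.067 ] yaw 41.52 zax [ 0.0044 -0.0011 -1.    ] F [-4.61  1.95 16.23] M [0.438 0.775 0.082] op 0.0089 j [-0.39  0.16  1.43  0.    1.55 -1.11]
```

>>> send_rows(fingers=[1,1,1,1,1,1,1,1,1,1], dp=[[0.01,0,0],[0.01,0,0],[0.01,0,0],[0.01,0,0],[0.01,0,0],[0.01,0,0],[0.01,0,0],[0.01,0,0],[0,0,0],[0,0,0]], dr=[[0,0,0.1],[0,0,0.1],[0,0,0.1],[0,0,0.1],[0,0,0.1],[0,0,0.1],[0,0,0.1],[0,0,0.1],[0,0,0],[0,0,0]])

```text
t: 19.55
position: [0.5866, -0.2009, 0.067]
tcp_rot: [0.999, -0.036, 0.002, 0.0]
force: [-4.0, 2.1, 16.2]
opening: 0.0085
```

```bash
python3 -c "
from h import *
st()"
```

```text
t 19.55 p [ 0.5866 -0.2009  0.067 ] yaw -4.15 zax [ 0.0049 -0.001  -1.    ] F [-3.96  2.06 16.17] M [0.405 0.709 0.174] op 0.0085 j [-0.39  0.16  1.43  0.    1.55 -0.31]
```

>>> send_rows(fingers=[1,1,1,1,1,1,1,1,1,1], dp=[[0,0,0],[0,0,0],[0,0,0],[0,0,0],[0,0,0],[0,0,0],[0,0,0],[0,0,0],[0,0,0],[0,0,0]], dr=[[0,0,0.05],[0,0,0.05],[0,0,0.05],[0,0,0],[0,0,0],[0,0,0],[0,0,0],[0,0,0],[0,0,0],[0,0,0]])

```text
t: 20.55
position: [0.5868, -0.201, 0.067]
tcp_rot: [0.994, -0.111, 0.003, 0.0]
force: [-2.2, 2.6, 15.7]
opening: 0.009
```

```bash
python3 -c "
from h import *
st()"
```

```text
t 20.55 p [ 0.5868 -0.201   0.067 ] yaw -12.74 zax [ 0.0053 -0.0011 -1.    ] F [-2.24  2.63 15.7 ] M [0.406 0.455 0.106] op 0.009 j [-0.39  0.16  1.43  0.    1.54 -0.16]
```

>>> send_rows(fingers=[1,1,1,1,1,1,1,1,1,1], dp=[[0,0,0],[0,0,0],[0,0,0],[0,0,0],[0,0,0],[0,0,0],[0,0,0],[0,0,0],[0,0,0],[0,0,0]], dr=[[0,0,0.05],[0,0,0.05],[0,0,0],[0,0,0],[0,0,0],[0,0,0],[0,0,0],[0,0,0],[0,0,0],[0,0,0]])

```text
t: 21.55
position: [0.5868, -0.201, 0.067]
tcp_rot: [0.987, -0.16, 0.003, 0.0]
force: [-2.0, 2.5, 14.2]
opening: 0.0087
```

```bash
python3 -c "
from h import *
st()
for i in range(4): s=snap('scene'); print(bot.state()['moment'][2])
t=snap('top')
a=cv2.resize(s['frame'][95:145,165:215],None,fx=11,fy=11,interpolation=2)
cv2.imwrite('pics/c8.png',a[:,:,::-1])"
```

```text
t 21.55 p [ 0.5868 -0.201   0.067 ] yaw -18.45 zax [ 0.0055 -0.0013 -1.    ] F [-2.04  2.54 14.16] M [0.321 0.524 0.301] op 0.0087 j [-0.39  0.16  1.43  0.    1.54 -0.06]
0.33844278952454804
0.2951576217676282
0.3674472109938912
0.32575526928924164
```

View pics/c8.png

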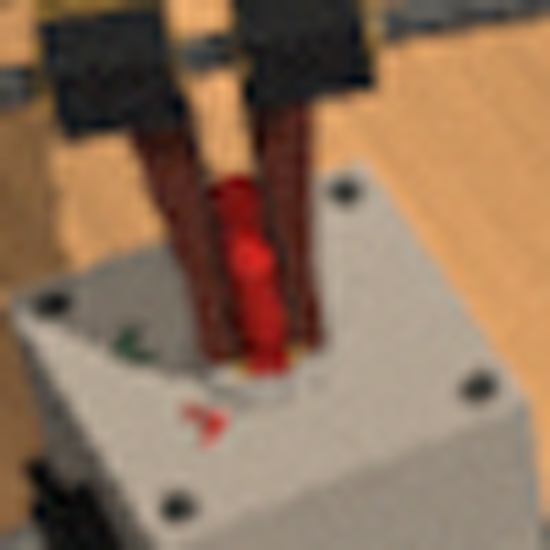

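The picture shows the red head turned, gripped and down on the plug (crop 255,280). The turning moment jumped to about 0.33 N m, well over the 0.13 N m spring, so the plug is on its stop. Handing in.

```bash
python3 -c "
from h import *
st(); print(ticket.job_done())"
```

```text
t 21.8 p [ 0.5868 -0.201   0.067 ] yaw -18.45 zax [ 0.0055 -0.0013 -1.    ] F [-1.97  2.62 15.78] M [0.331 0.505 0.379] op 0.0089 j [-0.39  0.16  1.43  0.    1.54 -0.06]
the job is handed in; nothing more can be done
None
```

I took the red key from the middle slot and slid it home in the switch with 1 mm wiggles. I then turned it clockwise to its stop and handed the job in at 21.8 s, still gripping and holding it turned.

**Last checks**
- **Home:** the tool height held at 0.067 m while I pressed down with about 16 N, and it stayed there through the whole turn.
- **Turned:** the gripper turned 106° (1.85 rad). The turning moment rose from about 0.11–0.17 to 0.30–0.38 N m, well above the 0.13 N m spring. That means the plug is on its stop, allowing for the key's 0.1–0.2 rad of play.
- **Grip:** the fingers read 8.9 mm on the 9 mm head, with a 60 N grip command.
- **Other objects:** the yellow and blue keys were untouched in the picture taken after the lift. I did not look again at them, the bottle or the tray.

**What disagreed**
- **Cameras:** the two views placed the switch 2–3 mm apart. I made up the difference by following the side forces in the keyway's lead-in.
- **Turning moment:** it read lower at 1.75 rad (0.106 N m) than at 1.6 rad (0.174 N m). I took this as noise and turned on until the clear rise.
- **Plug angle:** I judged it only from the gripper's turn and the moment, since it could not be measured directly.

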